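Right the sample bottles and purge the tray

ROBOT

A 6-joint arm with a two-finger parallel gripper is mounted at the origin on the work surface. World frame = base frame: x ahead of the robot, y to its left, z up, the work surface at z = 0. Lengths are in mm, angles in rad, forces in N, time in s.
With the tool pointing down it reaches from about 300 to 775 mm from the base axis. Payload 14.6 kg.
Tool frame: the origin (TCP) lies midway between the tips of the shut fingers; the grasp point (between the pads) lies 19 mm behind it (manip.grasp_offset is the distance from the TCP to the grasp point, in mm); z points along the fingers, y is the line along which they close (so a half turn about z gives the same grasp; the last joint's range is limited). The gripper opens to 94 mm and grips with 3 to 60 N. Pads are 16 mm wide; open, the fingers measure 119 mm over their backs; the gripper's body (75 mm by 177 mm) begins 78 mm behind the grasp point.
Start: joints at [-1.187, 0.3, 1.521, -0, 1.321, -0.067], TCP at [239.619, -495.047, 205.446] pointing down, gripper open.
Joint ranges: [-3.03, 3.03], [-0.79, 2.21], [0.23, 2.52], [-1.04, 4.18], [0, 3.07], [-2.55, 2.55]. Speed limits (rad/s): [2.22, 2.22, 2.57, 3.14, 3.14, 3.14].

INTERFACE

Orientations are given as [roll, pitch, yaw] about the fixed x, y, z axes, in that order (R = Rz(yaw) Ry(pitch) Rx(roll)).
In Python, from cell import manip, viewer gives the robot as it stands. The module is installed in compiled form; this text tells all that it offers.
- The arm moves only by the tool move_arm, never from a script. Its argument "moves" is a list of rows, each a list of 4 numbers: the shift along the tool's x, y, z in m, then the turn about the tool's z in rad. A call has 1 to 12 rows; each row is the pose to reach, as a shift and turn from the pose commanded when the call began, along the tool's axes at that moment; what a row does not reach only later rows make up. A row lasts 1/10 s, in which the tool goes at most 50 mm and 8.59 degrees, less where a joint would pass 70% of its speed; a pose out of reach is approached as far as the arm can. A call with a gripper value outside its range is refused whole. "jaw" is the finger opening in m, from 0 to 0.094, set as the call begins (left out, the last holds). The fingers move at their own pace and stop on an object; "squeeze" is the grip in N (left out, the last holds). Time passes only in rows, so rows that repeat a pose let the fingers close. It gives the time, the measured TCP pose, the force, the opening and the grip force at its end, in the units of the state.
- manip.read_state(): the state, without advancing time (a new reading comes with each control period).
- viewer.camera(name): name is "scene" or "top" or "wrist"; returns a dict with "frame" (480x640x3 uint8, blue, green, red), "z_map" (480x640 float32, mm along the optical axis (not along the pixel's ray), 0 where there is no reading), "fx", "fy", "cx", "cy" (pixels), "origin" and "orientation" of the camera in the world. Camera axes: x right, y down, z forward; pixel columns grow to the right and rows downward; lengths in mm; the calibration is good to about 2 mm. A picture is of the moment at which its call begins.
- manip.sign_off(): hands the job in; it is judged then, once.
The state is a dict: "clock": time; "joints": joint angles; "qd": joint speeds; "effort": joint torques, N m; "eef_pos": TCP position; "eef_rot": TCP orientation; "wrist_force": force on the tool from outside, world axes, zero at the start; "moment": the same for the moment, N m; "finger_gap": finger opening in mm; "finger_force": force on a finger pad.
Only numpy, scipy, OpenCV 4.12 (cv2) and the standard library are available. Lean on these libraries where they do the work, as an engineer would, in place of code of your own. Each camera call takes 0.05 s, during which the arm holds its last target. There are 200 camera calls.

TASK

Some amber sample bottles have been knocked over: stand every one of them upright on the yellow purge tray, fully on it. Then turn the gas valve from shut to half open (45 degrees, lever over the green mark) and let go of it, press the blue pedal down to its stop and keep it there for two seconds, let it spring back up, and after that turn the valve fully shut again. Leave the other things on the bench where they are, and finish with every bottle still standing on the tray.

Things in the scene. Friction and masses are not known exactly. Their poses are not given: they have to be found in the camera images.
- bottle0: amber square sample bottle with a round blue screw cap; may be absent (None). Body 68 x 68 mm and 80 mm tall, thick-bottomed, neck 32 mm dia, cap 38 mm dia from 96 to 126 mm above the base (126 mm overall), 0.25 kg. Origin at the centre of its base, z axis from the base to the cap; upright when z points up. It starts lying on one of its flat sides, its axis 34 mm above the bench.
- bottle1: amber square sample bottle with a round blue screw cap; may be absent (None). Body 68 x 68 mm and 80 mm tall, thick-bottomed, neck 32 mm dia, cap 38 mm dia from 96 to 126 mm above the base (126 mm overall), 0.25 kg. Origin at the centre of its base, z axis from the base to the cap; upright when z points up. It starts lying on one of its flat sides, its axis 34 mm above the bench.
- bottle2: amber square sample bottle with a round blue screw cap; may be absent (None). Body 68 x 68 mm and 80 mm tall, thick-bottomed, neck 32 mm dia, cap 38 mm dia from 96 to 126 mm above the base (126 mm overall), 0.25 kg. Origin at the centre of its base, z axis from the base to the cap; upright when z points up. It starts lying on one of its flat sides, its axis 34 mm above the bench.
- bottle3: amber square sample bottle with a round blue screw cap; may be absent (None). Body 68 x 68 mm and 80 mm tall, thick-bottomed, neck 32 mm dia, cap 38 mm dia from 96 to 126 mm above the base (126 mm overall), 0.25 kg. Origin at the centre of its base, z axis from the base to the cap; upright when z points up. It starts lying on one of its flat sides, its axis 34 mm above the bench.
- tray: fixed flat yellow purge tray, 240 mm along its x, 220 mm along its y, 6 mm thick, no rim. Origin at the centre of its underside, z up; top at 6 mm.
- valve (a joint): lever angle of the gas ball valve, rad: 0 shut (at its stop), 0.785 half open (45 degrees, lever over the green dial mark), 1.571 fully open. Grows counter-clockwise seen from above. The lever stays where it is left.
- valve_grip (a point): point on the valve's upright turning axis, mid-height of the lever, 90 mm above the bench, turns with the lever: its x axis points along the lever to the red end, z up. The lever is a black bar 16 mm wide and 28 mm high (76 to 104 mm above the bench), from 25 mm behind the axis to 75 mm in front of it (last 28 mm red); the white dial of 50 mm radius lies 12 mm below the lever, at 64 mm.
- pedal (a joint): angle of the spring pedal, rad: 0 up (at rest), 0.25 fully down at its stop; springs back when let go. Needs about 10 N at the toe.
- pedal_toe (a point): press point on the top face of the blue pedal plate, on its middle line, 145 mm from the hinge and 33 mm from the free end; moves with the plate. Its x axis is level and points from the free end to the hinge when the pedal is up. The plate is 70 mm wide, slopes up 0.25 rad to its free end when up and is level when fully down; this point is about 76 mm above the bench when up and 40 mm when down.
- tape: bystander, leave alone: roll of yellow tape lying flat, 90 mm across, 24 mm high; origin at its underside centre
- camera: bystander, leave alone: aluminium camera cube, 60 mm, 55 mm high, short black lens; origin at its underside centre
- adapter: bystander, leave alone: white plug adapter block, 50 x 55 x 35 mm high; origin at its underside centre
- beaker: bystander, leave alone: glass beaker standing, 72 mm across, 90 mm high; origin at its underside centre
- filter_holder: bystander, leave alone: flat black filter holder, 70 x 50 x 12 mm high; origin at its underside centre
- screwdriver: bystander, leave alone: screwdriver lying on the bench, handle towards its -x
There are look-alikes about, which are no part of the job. Leave any red look-alike of the bottle3 alone.

How it is judged (in metres and radians):
On the way, in this order (a step that is already met when the one before it is completed fails the run):
1. every bottle stands upright on the yellow tray, released (angle between each of bottle0, bottle1, bottle2, bottle3's own z axis and vertical below 0.12 rad and height (world z) of each of bottle0, bottle1, bottle2, bottle3 below 0.014 m and x of bottle0 in the frame of tray between -0.1 and 0.1 m and y of bottle0 in the frame of tray between -0.095 and 0.095 m and linear speed of each of bottle0, bottle1, bottle2, bottle3 below 0.03 m/s and contact force between the fingers and bottle0 below 0.3 N and x of bottle1 in the frame of tray between -0.1 and 0.1 m and y of bottle1 in the frame of tray between -0.095 and 0.095 m and contact force between the fingers and bottle1 below 0.3 N and x of bottle2 in the frame of tray between -0.1 and 0.1 m and y of bottle2 in the frame of tray between -0.095 and 0.095 m and contact force between the fingers and bottle2 below 0.3 N and x of bottle3 in the frame of tray between -0.1 and 0.1 m and y of bottle3 in the frame of tray between -0.095 and 0.095 m and contact force between the fingers and bottle3 below 0.3 N), for 0.3 s.
2. the valve is half open (45 degrees, within 10) and let go (value of joint valve between 0.61 and 0.96 rad and contact force between the fingers and valve_block below 0.3 N), for 0.3 s.
3. the pedal is held at its stop for 1.5 s or more with the valve half open (value of joint valve between 0.61 and 0.96 rad and value of joint pedal above 0.23 rad), for 1.5 s.
4. the pedal is back up with the valve still half open (value of joint valve between 0.61 and 0.96 rad and value of joint pedal below 0.03 rad), for 0.2 s.
At the end, for the whole second after the job is handed in: Every bottle present stands upright (within 7 degrees), at rest, on the yellow tray (base centre at least 15 mm inside the edges), released; the valve is shut (within 6 degrees) and the pedal is up (all of step 1 and value of joint valve below 0.1 rad and value of joint pedal below 0.03 rad); the robot touches nothing.
It fails at once if a bystander is moved more than 60 mm (distance of any of tape, camera, adapter, beaker, filter_holder, screwdriver from where it was at the start of the episode above 0.06 m).
Of bottle0, bottle1, bottle2, bottle3 only 2 to 4 are there at a start; the rules pass over those that are not, and their reading is None.
At some moment in a run one of bottle0, bottle1, bottle2, bottle3 may be knocked a few centimetres aside while the robot is not near it.
Once in a run the grip may slacken for a moment while it holds something.
It also fails if it takes over 210 s, if anything falls off the work surface, if the arm or the gripper's body presses on something with over 40 N, if the wrist force passes 120 N, or if a joint passes its speed limit or range.

## Working session

There is one attempt and no reset: what is moved stays moved. The work goes in short steps, Python scripts to look and compute and a tool call to move; the robot and the scene stay as the last step left them, time stands still between calls to the robot, and variables do not carry over. Pictures are saved under pics/ and viewed, at most 14 in all, crops included, and the job is handed in when it is done.

Besides the shell and the picture viewer there is one more tool, called after "Call:" by a JSON object that holds its "fn" and its "kwargs", one argument or row to a line. move_arm: Moves the arm, as the interface text tells. Its arguments: {"type":"object","properties":{"moves":{"type":"array"},"jaw":{"type":"number"},"squeeze":{"type":"number"}},"required":["moves"]}

```bash
mkdir -p pics
cat > h.py <<'E'
import numpy as np, cv2, pickle
from scipy.spatial.transform import Rotation as R
from cell import manip, viewer
def snap(name, tag):
    c=viewer.camera(name); cv2.imwrite(f'pics/{tag}.png',c['frame']); pickle.dump(c,open(f'pics/{tag}.pkl','wb')); return c
def load(tag): return pickle.load(open(f'pics/{tag}.pkl','rb'))
def rot(o):
    o=np.array(o,float)
    if o.shape==(3,3): return o
    return R.from_euler('xyz',o).as_matrix() if o.size==3 else R.from_quat(o).as_matrix()
def cloud(c):
    v,u=np.mgrid[0:480,0:640]; z=c['z_map']
    P=np.stack([(u-c['cx'])/c['fx']*z,(v-c['cy'])/c['fy']*z,z],-1)
    W=P@rot(c['orientation']).T+np.array(c['origin']); W[z==0]=np.nan; return W
E
python3 - <<'E'
from h import *
for n in('top','scene'):
    c=snap(n,n+'0'); print(n,c['origin'],c['orientation'],c['fx'])
print(manip.read_state())
E
```

```text
top [ 189.65148477  -65.7222329  1648.0666564 ] [-2.93063726  0.00397956 -1.50811611] 617.5589925372841
scene [1263.10935985 -164.90582175  792.94541168] [-2.34192391  0.00434444  1.40425598] 485.9864997432876
{'clock': 0.1, 'joints': array([-1.18657947e+00,  3.00388027e-01,  1.52151156e+00, -3.60179649e-05,
        1.32068528e+00, -6.65843984e-02]), 'qd': array([-0.00122449, -0.00184988, -0.00027645, -0.00093617,  0.00168083,
        0.00141966]), 'effort': array([ 1.78939597e-03, -5.32644510e+01, -3.53283763e+01,  7.09600816e-02,
        2.34990427e-02, -2.72290589e-05]), 'eef_pos': array([ 239.53823233, -494.84272716,  204.9613035 ]), 'eef_rot': array([-3.14060032e+00, -3.12057100e-05,  4.50810174e-01]), 'wrist_force': array([0.16037655, 0.1886835 , 0.530038  ]), 'moment': array([ 0.05877024,  0.0011813 , -0.02048472]), 'finger_force': 0.0, 'finger_gap': 94.078646614048}
```

View pics/top0.png

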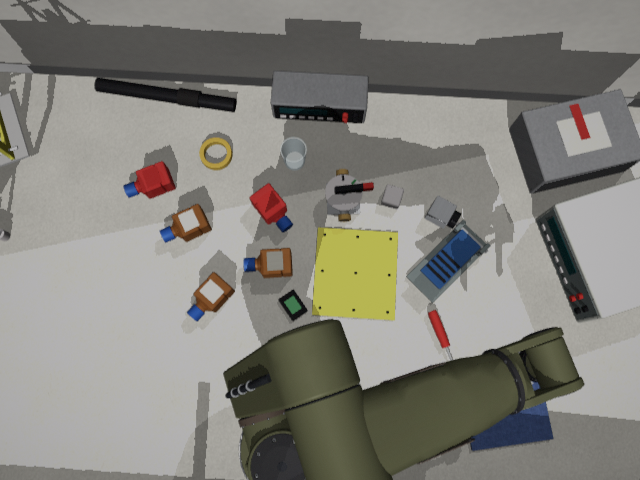

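View pics/scene0.png

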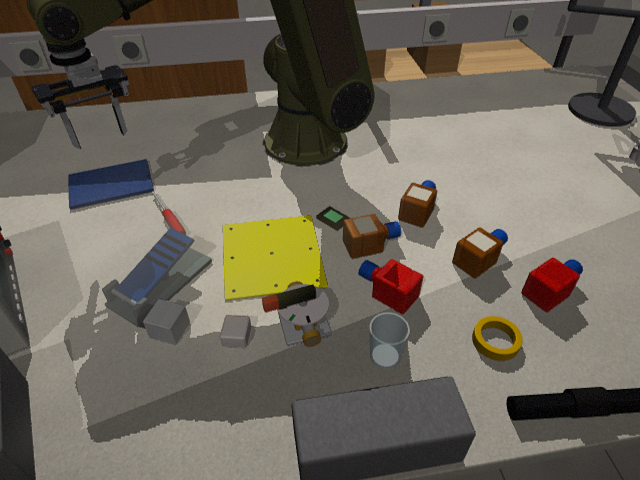

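The views show three amber bottles with top-view pixels (188,223), (274,262) and (213,293). Two red look-alikes are at (155,180) and (268,204). The tray is at (356,273), the valve at (345,193) and the pedal at (448,262). Next I'll measure them.

```bash
cat >> h.py <<'E'
def segs(c,kind,W,zr,minpx=60):
    hsv=cv2.cvtColor(c['frame'],cv2.COLOR_BGR2HSV); h,s,v=cv2.split(hsv)
    m={'amber':(h>5)&(h<18)&(s>130)&(v>50),'blue':(h>100)&(h<125)&(s>120),'yellow':(h>24)&(h<34)&(s>120),'red':((h<4)|(h>175))&(s>150)}[kind]
    m=m&(W[...,2]>zr[0])&(W[...,2]<zr[1])
    n,l,st,ce=cv2.connectedComponentsWithStats(m.astype(np.uint8))
    return [(ce[i].round(),l==i) for i in range(1,n) if st[i,4]>=minpx]
def rect(P):
    r=cv2.minAreaRect(P[:,:2].astype(np.float32)); return np.round(r[0],1),np.round(r[1],1),round(r[2],1)
E
python3 - <<'E'
from h import *
for n in('top0','scene0'):
    c=load(n);W=cloud(c); print(n)
    # floor check
    print('floor pct',np.nanpercentile(W[...,2][(W[...,0]>300)&(W[...,0]<700)],[30,50]).round(1))
    for k,zr,mp in(('amber',(40,80),60),('blue',(15,75),15),('yellow',(-5,14),300),('red',(20,130),20)):
        for ce,m in segs(c,k,W,zr,mp):
            P=W[m]; print(k,ce,m.sum(),'mean',P.mean(0).round(1),'zmax',np.percentile(P[:,2],95).round(1),*rect(P))
E
```

```text
top0
floor pct [-1.2  1.6]
amber [190. 224.] 531 mean [557.2 300.   62.6] zmax 72.4 [560.5 306.7] [69.4 95.3] 31.8
amber [274. 263.] 543 mean [465.2  68.4  64.1] zmax 72.6 [468.9  73.2] [68.4 94.8] 7.5
amber [212. 294.] 530 mean [374.6 221.9  63.9] zmax 72.8 [376.1 226.5] [68.5 93. ] 51.4
blue [130. 189.] 132 mean [645.7 474.1  48. ] zmax 56.9 [649.4 475.4] [38.4 28. ] 26.6
blue [284. 224.] 155 mean [576.3  52.3  47.9] zmax 55.5 [577.6  52.4] [31.8 34.4] 40.5
blue [167. 234.] 135 mean [528.9 361.   48.2] zmax 55.5 [529.7 361.7] [35.7 27.7] 30.5
blue [458. 251.] 958 mean [ 528.2 -409.5   54.8] zmax 71.1 [ 521.5 -401.9] [ 68.9 132.9] 47.3
blue [249. 264.] 140 mean [461.2 135.5  49.1] zmax 57.3 [462.6 135.6] [35.8 28.3] 8.6
blue [436. 268.] 41 mean [ 477.8 -349.6   72.1] zmax 74.7 [ 478.6 -348.5] [45.5 11.6] 45.4
blue [195. 312.] 147 mean [326.  264.   48.3] zmax 56.6 [327.7 266.6] [36.2 27.6] 53.8
yellow [355. 273.] 6864 mean [ 461.7 -146.5    5.4] zmax 11.4 [ 464.  -146.5] [219.  239.3] 89.8
red [579. 121.] 296 mean [ 883.7 -709.5  121.6] zmax 127.0 [ 883.1 -709.1] [98.  27.9] 16.5
re
[... 1001 characters left out ...]
. 235.] 124 mean [536.7 365.9  49.2] zmax 53.7 [535.2 363.6] [35. 30.] 23.5
blue [367. 269.] 214 mean [586.7  46.5  45.7] zmax 53.3 [582.8  49.7] [29.7 33.3] 43.6
blue [574. 265.] 143 mean [653.9 478.2  49.8] zmax 54.0 [652.6 476.5] [34.7 30.7] 22.4
yellow [270. 257.] 6901 mean [ 471.5 -148.6    5.3] zmax 7.8 [ 461.4 -145.9] [221.2 250.3] 89.7
red [171. 218.] 124 mean [ 322.2 -373.8   23.8] zmax 26.8 [ 326.1 -371.3] [94.8 16. ] 25.8
red [  8. 251.] 27 mean [ 422.9 -702.8   66. ] zmax 70.4 [ 404.1 -714.4] [62.6  8.8] 31.3
red [396. 283.] 1663 mean [644.6  92.9  57.1] zmax 69.3 [629.1  93.6] [98.5 70.1] 41.8
red [551. 282.] 1648 mean [694.  401.7  56.9] zmax 69.5 [684.3 411.2] [68.2 83.5] 25.8
```

Run:
```python
from h import *
c=load('top0');a=cv2.resize(c['frame'][160:320,320:500],None,fx=3.3,fy=3.3,interpolation=cv2.INTER_CUBIC)
cv2.imwrite('pics/cropA.png',a); print(a.shape)
W=cloud(c)
for u,v in[(340,188),(350,188),(360,187),(368,186),(345,200),(345,175),(345,212),(455,240),(465,245),(440,262),(425,280),(420,290),(470,240),(415,270),(448,262)]: print(u,v,W[v,u].round(0))
```

```text
(528, 594, 3)
340 188 [666. -91. 106.]
350 188 [ 670. -117.  100.]
360 187 [ 676. -143.   95.]
368 186 [ 678. -164.  100.]
345 200 [ 646. -106.   67.]
345 175 [ 716. -103.   65.]
345 212 [ 617. -109.   53.]
455 240 [ 558. -402.   54.]
465 245 [ 547. -429.   51.]
440 262 [ 493. -361.   72.]
425 280 [ 454. -333.    9.]
420 290 [ 427. -321.    6.]
470 240 [ 565. -446.   37.]
415 270 [ 480. -306.    8.]
448 262 [ 495. -382.   68.]
```

View pics/cropA.png

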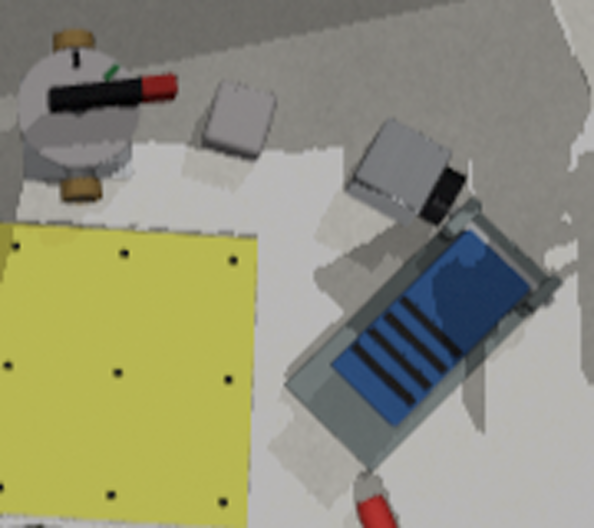

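```bash
cat >> h.py <<'E'
def to(x,y,z,yaw,s=None):
    "shift/turn (m, rad) in tool axes from present pose (tool down) to a TCP goal in mm"
    s=s or manip.read_state(); Rm=rot(s['eef_rot'])
    d=Rm.T@(np.array([x,y,z])-s['eef_pos'])/1000
    t=(s['eef_rot'][2]-yaw+np.pi)%(2*np.pi)-np.pi
    print('shift',d.round(4),'turn',round(t,3),'| pos',np.round(s['eef_pos'],1),'yaw',round(s['eef_rot'][2],3),'t',s['clock'])
E
python3 - <<'E'
from h import *
c=load('top0');W=cloud(c)
m=(W[...,2]>88)&(W[...,2]<118)&(abs(W[...,0]-665)<60)&(abs(W[...,1]+120)<90)
print('lever',m.sum(),rect(W[m]),W[m].mean(0))
m=(W[...,2]>56)&(W[...,2]<75)&(abs(W[...,0]-665)<80)&(abs(W[...,1]+110)<80)
print('dial',rect(W[m]))
c=load('scene0');W=cloud(c)
m=(W[...,2]>96)&(W[...,2]<112)&(abs(W[...,0]-665)<60)&(abs(W[...,1]+120)<90)
print('lever',m.sum(),rect(W[m]),W[m].mean(0))
to(463.5,135.5,205,1.69)
E
```

```text
lever 288 (array([ 672.1, -126.3]), array([ 19.1, 101.9]), 10.1) [ 670.34434175 -126.01450378  101.42450842]
dial (array([ 667.9, -101.2]), array([99.5, 99.9]), 54.4)
lever 467 (array([ 674.8, -126.6]), array([ 19.6, 102.2]), 10.9) [ 677.32584534 -128.19122526  102.27937175]
shift [ 4.762e-01 -4.698e-01  4.000e-04] turn -1.239 | pos [ 239.5 -494.8  205. ] yaw 0.451 t 0.1
```

Call:
{"fn": "move_arm", "kwargs": {
  "moves": [
    [0.476,-0.47,0,-1.24],
    [0.476,-0.47,0,-1.24],
    [0.476,-0.47,0,-1.24],
    [0.476,-0.47,0,-1.24],
    [0.476,-0.47,0,-1.24],
    [0.476,-0.47,0,-1.24],
    [0.476,-0.47,0,-1.24],
    [0.476,-0.47,0,-1.24],
    [0.476,-0.47,0,-1.24],
    [0.476,-0.47,0,-1.24],
    [0.476,-0.47,0,-1.24],
    [0.476,-0.47,0,-1.24]
  ],
  "jaw": 0.07,
  "squeeze": 8
}}

```text
clock: 1.3
eef_pos: [440.4, 72.6, 205.5]
eef_rot: [3.141, 0.0, 1.691]
wrist_force: [0.5, -1.3, 0.4]
finger_gap: 69.8
finger_force: 0.0
```

Call:
{"fn": "move_arm", "kwargs": {
  "moves": [
    [0,0,0,0],
    [0,0,0,0]
  ]
}}

```text
clock: 1.5
eef_pos: [440.0, 71.1, 205.0]
eef_rot: [-3.14, 0.0, 1.693]
wrist_force: [-0.2, 0.2, 1.1]
finger_gap: 70.3
finger_force: 0.0
```

Run:
```python
from h import *
to(463.5,135.5,16,1.69)
snap('wrist','w0'); c=snap('top','top1');W=cloud(c)
for k,zr,mp in(('amber',(40,80),60),('blue',(15,65),60)):
  for ce,m in segs(c,k,W,zr,mp): print(k,ce,rect(W[m]))
```

```text
shift [0.0611 0.0314 0.1889] turn 0.003 | pos [440.   71.1 205. ] yaw 1.693 t 1.5
amber [190. 224.] (array([560.7, 307.3]), array([70.5, 95.1]), 28.5)
amber [289. 264.] (array([471.8,  30.4]), array([63.2, 10.9]), 3.9)
amber [209. 295.] (array([376.2, 226.7]), array([68.7, 93.4]), 53.6)
blue [130. 189.] (array([647.1, 475.5]), array([36.2, 29.6]), 27.1)
blue [167. 234.] (array([530.1, 361.9]), array([35.2, 28.2]), 32.0)
blue [460. 249.] (array([ 532.8, -412.2]), array([ 68.9, 105. ]), 47.1)
blue [195. 312.] (array([326.8, 265.1]), array([35.3, 28. ]), 51.7)
```

View pics/w0.png

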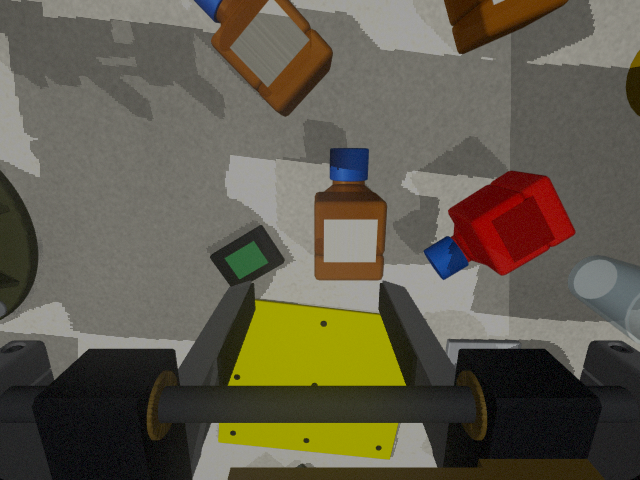

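The wrist view shows bottle A aligned with the tool x axis, cap at (349,164) and body at (349,236). I'll move over the cap and descend.

Call:
{"fn": "move_arm", "kwargs": {
  "moves": [
    [0.04,0.02,0,0],
    [0.061,0.031,0,0],
    [0.061,0.031,0.04,0],
    [0.061,0.031,0.08,0],
    [0.061,0.031,0.12,0],
    [0.061,0.031,0.15,0],
    [0.061,0.031,0.175,0],
    [0.061,0.031,0.189,0],
    [0.061,0.031,0.189,0]
  ]
}}

```text
clock: 2.5
eef_pos: [462.8, 133.0, 15.0]
eef_rot: [-3.138, 0.0, 1.688]
wrist_force: [-0.4, 0.6, 0.8]
finger_gap: 69.8
finger_force: 0.0
```

Call:
{"fn": "move_arm", "kwargs": {
  "moves": [
    [0,0,0,0],
    [0,0,0,0],
    [0,0,0,0],
    [0,0,0,0],
    [0,0,0,0],
    [0,0,0,0]
  ],
  "jaw": 0.02,
  "squeeze": 8
}}

```text
clock: 3.1
eef_pos: [463.9, 134.8, 16.8]
eef_rot: [3.141, -0.0, 1.691]
wrist_force: [-0.7, -0.8, 4.7]
finger_gap: 37.4
finger_force: 8.0
```

Call:
{"fn": "move_arm", "kwargs": {
  "moves": [
    [-0.003,0,-0.01,0],
    [-0.008,0,-0.02,0],
    [-0.013,0,-0.029,0],
    [-0.018,0,-0.038,0],
    [-0.025,0,-0.046,0],
    [-0.032,0,-0.054,0],
    [-0.04,0,-0.06,0],
    [-0.048,0,-0.067,0],
    [-0.057,0,-0.073,0],
    [-0.066,0,-0.078,0],
    [-0.075,0,-0.082,0],
    [-0.085,0,-0.085,0]
  ]
}}

```text
clock: 4.3
eef_pos: [473.9, 49.5, 101.7]
eef_rot: [-3.141, -0.0, 1.691]
wrist_force: [0.0, -0.7, -1.5]
finger_gap: 37.7
finger_force: 8.0
```

Call:
{"fn": "move_arm", "kwargs": {
  "moves": [
    [-0.01,0,-0.003,0],
    [-0.02,0,-0.006,0],
    [-0.03,0,-0.01,0],
    [-0.04,0,-0.014,0],
    [-0.05,0,-0.018,0],
    [-0.06,0,-0.022,0],
    [-0.06,0,-0.03,0],
    [-0.06,0,-0.035,0],
    [-0.06,0,-0.035,0]
  ]
}}

```text
clock: 5.2
eef_pos: [481.4, -9.0, 137.3]
eef_rot: [3.14, 0.0, 1.691]
wrist_force: [-0.3, 0.2, -1.5]
finger_gap: 38.1
finger_force: 8.0
```

Run:
```python
from h import *
to(415,-195,98,1.571)
snap('scene','s1'); c=snap('wrist','w1')
a=np.hstack([cv2.resize(cv2.imread('pics/s1.png')[100:400,180:480],(400,400)),cv2.resize(c['frame'],(400,300)) if 0 else cv2.resize(c['frame'][:, 80:560],(400,400))])
cv2.imwrite('pics/c1.png',a)
```

```text
shift [-0.1766 -0.0883  0.0393] turn 0.12 | pos [481.4  -9.  137.3] yaw 1.691 t 5.2
```

View pics/c1.png

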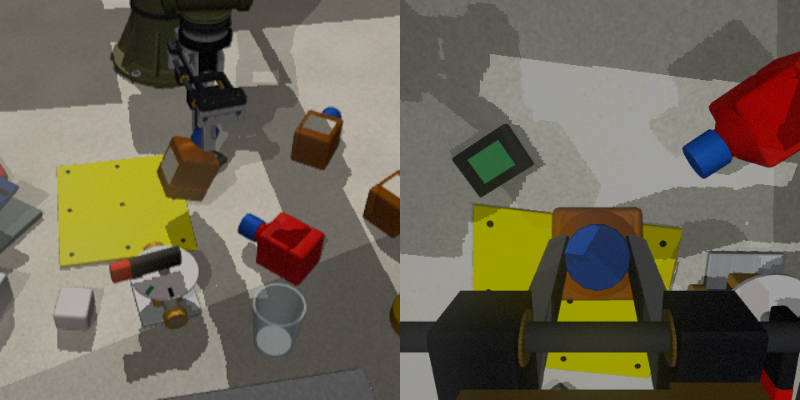

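The bottle hangs from its cap (scene crop about (190,165)) with about 20° of tilt left. I'll carry it to the slot and finish righting it against the tray.

Call:
{"fn": "move_arm", "kwargs": {
  "moves": [
    [-0.03,-0.02,0,0.03],
    [-0.065,-0.04,0,0.06],
    [-0.1,-0.06,0,0.09],
    [-0.125,-0.075,0.003,0.12],
    [-0.137,-0.0835,0.007,0.12],
    [-0.137,-0.0835,0.015,0.12],
    [-0.137,-0.0835,0.025,0.12],
    [-0.137,-0.0835,0.031,0.12],
    [-0.137,-0.0835,0.031,0.12]
  ]
}}

```text
clock: 6.2
eef_pos: [414.6, -154.5, 104.6]
eef_rot: [-3.14, -0.001, 1.572]
wrist_force: [0.1, 0.1, -1.3]
finger_gap: 37.6
finger_force: 8.0
```

Run:
```python
from h import *
to(415,-195,98,1.571)
snap('scene','s2'); print(manip.read_state()['wrist_force'])
cv2.imwrite('pics/c2.png',cv2.resize(cv2.imread('pics/s2.png')[120:320,180:420],(600,500)))
```

```text
shift [-0.0405  0.0004  0.0065] turn 0.001 | pos [ 414.6 -154.5  104.6] yaw 1.572 t 6.2
[ 0.75252604  0.45739776 -1.18497254]
```

View pics/c2.png

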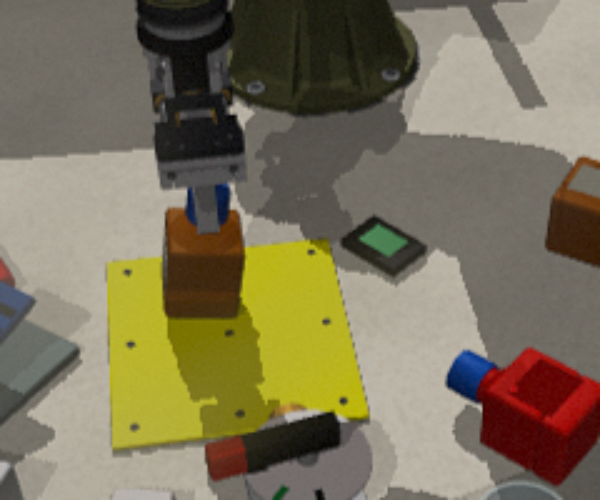

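It has swung nearly upright (body at (203,262) in the crop), so I'll shift it at this height, lower it and check the wrist force.

Call:
{"fn": "move_arm", "kwargs": {
  "moves": [
    [-0.01,0,-0.002,0],
    [-0.02,0,-0.002,0],
    [-0.03,0,-0.002,0],
    [-0.038,0,-0.001,0],
    [-0.038,0,0.002,0],
    [-0.038,0,0.005,0],
    [-0.038,0,0.007,0],
    [-0.038,0,0.007,0],
    [-0.038,0,0.007,0]
  ]
}}

```text
clock: 7.15
eef_pos: [415.0, -193.4, 98.9]
eef_rot: [3.14, 0.001, 1.571]
wrist_force: [0.4, -1.4, 4.9]
finger_gap: 37.6
finger_force: 8.0
```

```bash
cat >> h.py <<'E'
def stand(tag,cams=('top','scene')):
    for n in cams:
        c=snap(n,f'{tag}_{n}');W=cloud(c)
        for k,zr,mp in(('amber',(12,95),60),('blue',(95,145),30)):
            for ce,m in segs(c,k,W,zr,mp):
                P=W[m];t=P[P[:,2]>np.percentile(P[:,2],90)-9]
                print(n,k,ce,m.sum(),'z',np.percentile(P[:,2],[5,50,95]).round(0),'all',*rect(P),'top',*rect(t))
E
python3 - <<'E'
from h import *
print(manip.read_state()['wrist_force']); to(415,-195,98,1.571); stand('p1')
E
```

```text
[ 0.38092329 -1.35646146  4.92828966]
shift [-0.0016 -0.      0.0009] turn 0.0 | pos [ 415.  -193.4   98.9] yaw 1.571 t 7.15
top amber [191. 225.] 608 z [25. 64. 72.] all [561.2 307.6] [70.6 95. ] 29.5 top [563.5 302.5] [68.5 83.6] 28.9
top amber [213. 295.] 584 z [32. 65. 72.] all [376.  226.6] [68.5 93. ] 52.4 top [380.2 223.8] [68.1 82.6] 52.1
scene amber [415. 206.] 760 z [17. 58. 68.] all [388.1 221.5] [66.9 83.6] 52.5 top [388.1 221.5] [66.9 83.6] 52.5
scene amber [242. 230.] 989 z [23. 72. 93.] all [ 418.3 -204.4] [71.2 69.6] 89.7 top [ 418.6 -201.1] [69.3 65.4] 0.8
scene amber [478. 253.] 878 z [16. 63. 69.] all [566.1 308.6] [68.2 99.7] 29.5 top [570.  300.7] [67.2 80.7] 29.4
scene blue [236. 206.] 60 z [111. 125. 136.] all [ 425.8 -207.3] [17.9  9.7] 38.0 top [ 425.2 -209.3] [ 9.3 14.5] 87.6
```

The body's y extent is 69.6–71 mm against 68 nominal, so the tilt is under about 2°. Releasing.

Call:
{"fn": "move_arm", "kwargs": {
  "moves": [
    [0,0,-0.001,0],
    [0,0,-0.001,0],
    [0,0,-0.001,0],
    [0,0,-0.001,0],
    [0,0,-0.04,0],
    [0,0,-0.08,0],
    [0.03,0,-0.107,0],
    [0.08,0,-0.107,0],
    [0.13,0,-0.107,0],
    [0.18,0,-0.107,0],
    [0.23,0,-0.107,0]
  ],
  "jaw": 0.07
}}

```text
clock: 8.35
eef_pos: [414.1, 38.6, 205.6]
eef_rot: [3.141, -0.0, 1.57]
wrist_force: [1.8, -0.5, 0.7]
finger_gap: 70.0
finger_force: 0.0
```

Run:
```python
from h import *
stand('p2'); to(530.5,361.5,205,2.10)
```

```text
top amber [191. 225.] 598 z [26. 64. 72.] all [559.9 306.9] [72.  95.2] 30.3 top [564.  301.4] [68.4 81.4] 29.7
top amber [213. 295.] 598 z [31. 65. 71.] all [376.4 226.5] [68.2 92.8] 50.6 top [379.7 224. ] [67.6 84.4] 52.6
top amber [380. 291.] 492 z [59. 85. 93.] all [ 413.8 -209.1] [66.3 69.6] 89.0 top [ 413.  -208.8] [65.9 67.7] 88.7
top blue [382. 286.] 184 z [125. 131. 137.] all [ 413.9 -208.9] [35.1 37.1] 46.6 top [ 412.4 -208.3] [36.  34.7] 4.7
scene amber [415. 206.] 748 z [17. 58. 69.] all [387.5 222.3] [67.4 81.6] 50.9 top [387.1 222.5] [67.4 80.8] 50.9
scene amber [240. 230.] 1047 z [21. 72. 92.] all [ 419.3 -209.7] [66.  69.4] 89.7 top [ 419.3 -209.5] [65.6 69.4] 89.7
scene amber [478. 248.] 595 z [28. 66. 69.] all [566.2 308.9] [67.8 98.8] 29.0 top [570.2 301.6] [66.6 80.8] 30.8
scene blue [237. 204.] 218 z [109. 130. 133.] all [ 418.2 -208.5] [40.3 34.7] 42.0 top [ 416.4 -209.3] [34.9 38.7] 88.3
shift [0.3194 0.1185 0.0008] turn -0.523 | pos [414.   41.3 205.5] yaw 1.577 t 8.45
```

Bottle A stands at (414,-209), with its cap straight above the body centre. Next is bottle B.

Call:
{"fn": "move_arm", "kwargs": {
  "moves": [
    [0.04,0.015,0,-0.1],
    [0.085,0.032,0,-0.2],
    [0.13,0.048,0,-0.3],
    [0.175,0.065,0,-0.4],
    [0.22,0.082,0,-0.5],
    [0.265,0.1,0,-0.525],
    [0.305,0.113,0,-0.525],
    [0.3195,0.1175,0,-0.525],
    [0.3195,0.1175,0.045,-0.525],
    [0.3195,0.1175,0.09,-0.525],
    [0.3195,0.1175,0.11,-0.525],
    [0.3195,0.1175,0.11,-0.525]
  ]
}}

```text
clock: 9.65
eef_pos: [531.1, 354.7, 91.8]
eef_rot: [-3.135, 0.0, 2.095]
wrist_force: [-0.8, 0.1, 0.2]
finger_gap: 70.2
finger_force: 0.0
```

Run:
```python
from h import *
to(529.5,362,16,2.10); c=snap('wrist','w3'); W=cloud(c)
for k,zr in(('amber',(40,80)),('blue',(25,70))):
  for ce,m in segs(c,k,W,zr): print(k,ce,W[m].mean(0).round(1),rect(W[m]))
```

```text
shift [0.0071 0.0027 0.0758] turn -0.005 | pos [531.1 354.7  91.8] yaw 2.095 t 9.65
amber [ 39. 297.] [379.4 249.9  63.3] (array([384.2, 241. ]), array([38.8, 92. ]), 51.9)
amber [323. 321.] [550.  328.8  62.6] (array([556.9, 318.7]), array([67.7, 72.5]), 30.3)
blue [561. 199.] [642.5 474.5  47.5] (array([647.5, 476. ]), array([34.9, 29.8]), 25.8)
blue [ 14. 225.] [338.2 277.3  43.6] (array([338.6, 278.1]), array([14.3, 32.9]), 28.8)
blue [325. 254.] [529.8 366.3  47.9] (array([531.7, 363.5]), array([35.9, 31.7]), 29.5)
```

Call:
{"fn": "move_arm", "kwargs": {
  "moves": [
    [0.008,0.003,0.03,0],
    [0.008,0.003,0.055,0],
    [0.008,0.003,0.07,0],
    [0.008,0.003,0.076,0],
    [0.008,0.003,0.076,0]
  ]
}}

```text
clock: 10.2
eef_pos: [531.1, 364.6, 20.1]
eef_rot: [3.141, 0.0, 2.096]
wrist_force: [-0.9, 0.2, 0.5]
finger_gap: 70.0
finger_force: 0.0
```

Call:
{"fn": "move_arm", "kwargs": {
  "moves": [
    [0,0,0,0],
    [0,0,0,0],
    [0,0,0,0],
    [0,0,0,0],
    [0,0,0,0],
    [0,0,0,0]
  ],
  "jaw": 0.02
}}

```text
clock: 10.8
eef_pos: [530.8, 364.8, 19.8]
eef_rot: [3.141, -0.0, 2.096]
wrist_force: [-0.3, 0.1, 3.0]
finger_gap: 37.8
finger_force: 8.0
```

Call:
{"fn": "move_arm", "kwargs": {
  "moves": [
    [-0.003,0,-0.01,0],
    [-0.008,0,-0.02,0],
    [-0.013,0,-0.029,0],
    [-0.018,0,-0.038,0],
    [-0.025,0,-0.046,0],
    [-0.032,0,-0.054,0],
    [-0.04,0,-0.06,0],
    [-0.048,0,-0.067,0],
    [-0.057,0,-0.073,0],
    [-0.066,0,-0.078,0],
    [-0.075,0,-0.082,0],
    [-0.085,0,-0.085,0]
  ]
}}

```text
clock: 12.0
eef_pos: [573.6, 290.4, 104.6]
eef_rot: [-3.141, -0.0, 2.096]
wrist_force: [0.6, 0.7, -2.4]
finger_gap: 37.7
finger_force: 8.0
```

Call:
{"fn": "move_arm", "kwargs": {
  "moves": [
    [-0.01,0,-0.003,0],
    [-0.02,0,-0.006,0],
    [-0.03,0,-0.01,0],
    [-0.04,0,-0.014,0],
    [-0.05,0,-0.018,0],
    [-0.06,0,-0.022,0],
    [-0.06,0,-0.03,0],
    [-0.06,0,-0.035,0],
    [-0.06,0,-0.035,0]
  ]
}}

```text
clock: 12.9
eef_pos: [603.5, 239.7, 140.6]
eef_rot: [3.14, 0.0, 2.096]
wrist_force: [0.6, -0.6, -1.9]
finger_gap: 37.8
finger_force: 8.0
```

Run:
```python
from h import *
to(515,-205,137,1.571); stand('p3')
```

```text
shift [-0.3403 -0.2996  0.0032] turn 0.525 | pos [603.5 239.7 140.6] yaw 2.096 t 12.9
top amber [234. 209.] 67 z [63. 73. 90.] all [606.4 184.1] [25.2 55.1] 69.7 top [594.  186.7] [ 5.8 37.8] 38.4
top amber [380. 291.] 481 z [59. 85. 93.] all [ 413.1 -208.8] [66.4 68.3] 89.8 top [ 413.  -208.8] [65.8 66.9] 89.1
top blue [383. 286.] 182 z [125. 131. 137.] all [ 413.8 -208.7] [34.9 37.2] 48.7 top [ 413.8 -208.7] [34.9 37.2] 48.7
scene amber [415. 206.] 791 z [17. 57. 69.] all [387.4 222.1] [67.4 83.1] 52.2 top [387.1 222.3] [67.  82.9] 51.6
scene amber [240. 231.] 1055 z [20. 71. 92.] all [ 419.3 -209. ] [65.9 69. ] 88.6 top [ 418.2 -209.1] [65.7 66.8] 88.6
scene amber [451. 270.] 487 z [57. 71. 92.] all [639.8 209.9] [96.1 51.7] 73.7 top [638.2 212.3] [92.5 47.3] 73.7
scene blue [237. 204.] 222 z [108. 130. 133.] all [ 416.5 -209.6] [37.7 33.3] 23.8 top [ 416.5 -209.6] [37.5 33. ] 25.4
```

Call:
{"fn": "move_arm", "kwargs": {
  "moves": [
    [0,0,-0.03,0],
    [-0.015,-0.014,-0.06,0.05],
    [-0.045,-0.042,-0.06,0.1],
    [-0.08,-0.075,-0.06,0.18],
    [-0.115,-0.108,-0.06,0.26],
    [-0.15,-0.141,-0.06,0.34],
    [-0.185,-0.174,-0.06,0.42],
    [-0.22,-0.207,-0.06,0.5],
    [-0.25,-0.236,-0.06,0.525],
    [-0.27,-0.255,-0.055,0.525],
    [-0.28,-0.264,-0.05,0.525],
    [-0.28,-0.264,-0.05,0.525]
  ]
}}

```text
clock: 14.2
eef_pos: [514.8, -136.0, 188.6]
eef_rot: [-3.14, -0.0, 1.569]
wrist_force: [-0.1, 0.4, -2.8]
finger_gap: 37.7
finger_force: 8.0
```

Run:
```python
from h import *
to(515,-135,101,1.571)
c=snap('scene','s4'); W=cloud(c)
cv2.imwrite('pics/c4.png',cv2.resize(cv2.imread('pics/s4.png')[90:330,160:420],(650,600)))
for ce,m in segs(c,'amber',W,(12,200)):print(ce,m.sum(),np.percentile(W[m][:,2],[3,97]),rect(W[m]))
```

```text
shift [0.001  0.0004 0.0876] turn -0.002 | pos [ 514.8 -136.   188.6] yaw 1.569 t 14.2
[115.  14.] 5003 [126.15945116 197.44696268] (array([-724.5, -583.3]), array([864.7,  37.8]), 89.8)
[415. 206.] 758 [15.2285521  69.24429653] (array([387. , 222.5]), array([66.4, 84.3]), 52.1)
[256. 228.] 2244 [ 22.35834734 176.27402225] (array([ 468.7, -176.3]), array([207.7,  92.2]), 32.4)
[273. 301.] 65 [ 87.964502   105.40686977] (array([ 682.6, -161.1]), array([16.8, 25.8]), 13.8)
```

View pics/c4.png

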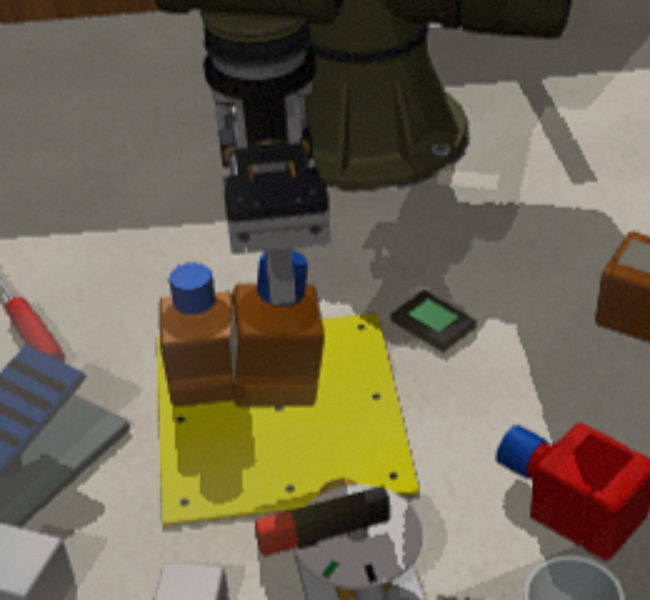

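Bottle B has swung nearly upright too (crop (278,345)). I'll shift it into the slot and lower it.

Call:
{"fn": "move_arm", "kwargs": {
  "moves": [
    [-0.02,0,0,0],
    [-0.04,0,0.01,0],
    [-0.055,0,0.03,0],
    [-0.064,0,0.05,0],
    [-0.064,0,0.065,0],
    [-0.064,0,0.075,0],
    [-0.064,0,0.082,0],
    [-0.064,0,0.087,0],
    [-0.064,0,0.09,0],
    [-0.064,0,0.09,0],
    [-0.064,0,0.09,0]
  ]
}}

```text
clock: 15.35
eef_pos: [516.0, -199.2, 100.9]
eef_rot: [3.14, 0.002, 1.572]
wrist_force: [-2.7, -2.7, 5.4]
finger_gap: 38.0
finger_force: 8.0
```

Run:
```python
from h import *
print(manip.read_state()['wrist_force']); to(515,-200,98,1.571); stand('p5')
```

```text
[-2.66907028 -2.69689039  5.38477715]
shift [-0.0008 -0.001   0.0029] turn 0.001 | pos [ 516.  -199.2  100.9] yaw 1.572 t 15.35
top amber [212. 292.] 449 z [42. 65. 72.] all [377.2 227.5] [68.1 92.6] 49.9 top [379.9 224.6] [66.8 84.1] 52.5
top amber [391. 295.] 92 z [63. 85. 91.] all [ 409.4 -240. ] [15.1 63.7] 76.4 top [ 409.6 -239.3] [13.7 63.7] 76.4
scene amber [415. 206.] 773 z [17. 57. 69.] all [387.8 221.9] [67.  84.6] 51.5 top [387.1 222.2] [66.4 83.4] 51.8
scene amber [242. 256.] 872 z [35. 84. 92.] all [ 496.8 -205.8] [114.5  67.3] 2.2 top [ 518.8 -204.7] [69.1 65.6] 0.3
scene blue [236. 239.] 64 z [107. 124. 132.] all [ 529.5 -215.8] [15.8 10.2] 9.3 top [ 529.4 -215.7] [15.8 10. ] 9.3
```

Call:
{"fn": "move_arm", "kwargs": {
  "moves": [
    [0,0,-0.001,0],
    [0,0,-0.001,0],
    [0,0,-0.001,0],
    [0,0,-0.001,0],
    [0,0,-0.04,0],
    [0,0,-0.08,0],
    [0.03,0,-0.105,0],
    [0.08,0,-0.105,0],
    [0.13,0,-0.105,0],
    [0.18,0,-0.105,0],
    [0.23,0,-0.105,0],
    [0.28,0,-0.105,0]
  ],
  "jaw": 0.06
}}

```text
clock: 16.65
eef_pos: [514.9, 82.6, 204.6]
eef_rot: [3.141, -0.0, 1.571]
wrist_force: [0.3, -0.2, 0.3]
finger_gap: 60.0
finger_force: 0.0
```

Run:
```python
from h import *
stand('p6'); to(328,266,205,2.475)
```

```text
top amber [379. 254.] 485 z [44. 85. 93.] all [ 513.5 -204.5] [67.1 69.1] 89.8 top [ 513.1 -203.9] [66.3 65.7] 0.2
top amber [204. 294.] 284 z [48. 66. 72.] all [383.5 242.8] [46.1 99.7] 78.4 top [387.4 242. ] [46.1 91.8] 78.4
top amber [380. 291.] 477 z [58. 85. 93.] all [ 413.2 -209.3] [66.4 68.2] 89.5 top [ 412.9 -209. ] [65.9 67.1] 89.3
top blue [382. 246.] 182 z [123. 131. 137.] all [ 513.4 -204. ] [35.5 36.9] 73.8 top [ 513.4 -204. ] [35.5 36.9] 73.8
top blue [382. 286.] 183 z [126. 132. 137.] all [ 413.9 -208.8] [34.9 36.5] 48.7 top [ 412.9 -210.1] [35.5 34.6] 2.1
scene amber [415. 206.] 761 z [17. 58. 69.] all [388.4 221.3] [66.3 84.3] 51.8 top [388.  221.5] [66.2 83.3] 51.9
scene amber [241. 245.] 1339 z [38. 85. 93.] all [ 468.  -207.8] [171.   67.2] 2.4 top [ 468.  -207.8] [171.   67.2] 2.4
scene blue [237. 204.] 227 z [109. 130. 133.] all [ 417.3 -209.8] [35.3 36.9] 77.1 top [ 416.7 -209.7] [35.1 35.5] 77.1
scene blue [241. 235.] 318 z [109. 130. 133.] all [ 518.3 -204.6] [34.5 38.4] 87.7 top [ 517.6 -204.5] [34.5 36.9] 87.7
shift [ 0.1816 -0.1858 -0.0004] turn -0.899 | pos [514.7  85.4 204.5] yaw 1.576 t 16.75
```

Both stand, A at (413,-209) and B at (513,-204). Now bottle C.

Call:
{"fn": "move_arm", "kwargs": {
  "moves": [
    [0.03,-0.03,0,-0.12],
    [0.06,-0.061,0,-0.25],
    [0.09,-0.092,0,-0.38],
    [0.12,-0.123,0,-0.51],
    [0.15,-0.154,0,-0.64],
    [0.175,-0.18,0,-0.77],
    [0.1825,-0.187,0,-0.9],
    [0.1825,-0.187,0.03,-0.9],
    [0.1825,-0.187,0.07,-0.9],
    [0.1825,-0.187,0.1,-0.9],
    [0.1825,-0.187,0.11,-0.9],
    [0.1825,-0.187,0.11,-0.9]
  ],
  "jaw": 0.07
}}

```text
clock: 17.95
eef_pos: [328.1, 262.6, 94.0]
eef_rot: [-3.14, -0.001, 2.47]
wrist_force: [-1.1, 0.6, -0.5]
finger_gap: 70.3
finger_force: 0.0
```

Run:
```python
from h import *
to(326.5,266.8,18,2.475); c=snap('wrist','w7'); W=cloud(c)
for k,zr in(('amber',(40,80)),('blue',(25,70))):
  for ce,m in segs(c,k,W,zr): print(k,ce,W[m].mean(0).round(1),rect(W[m]))
```

```text
shift [0.0038 0.0024 0.076 ] turn -0.005 | pos [328.1 262.6  94. ] yaw 2.47 t 17.95
amber [321. 324.] [357.1 242.9  62.1] (array([367.4, 235.5]), array([67.3, 71.4]), 52.0)
blue [321. 259.] [324.2 268.9  47.8] (array([326.9, 266.8]), array([35.8, 31.5]), 51.5)
```

Call:
{"fn": "move_arm", "kwargs": {
  "moves": [
    [0.004,0.002,0.03,-0.005],
    [0.004,0.002,0.055,-0.005],
    [0.004,0.002,0.07,-0.005],
    [0.004,0.002,0.076,-0.005],
    [0.004,0.002,0.076,-0.005]
  ]
}}

```text
clock: 18.5
eef_pos: [326.9, 267.4, 19.2]
eef_rot: [3.141, 0.0, 2.476]
wrist_force: [0.4, -0.1, 0.8]
finger_gap: 69.8
finger_force: 0.0
```

Call:
{"fn": "move_arm", "kwargs": {
  "moves": [
    [0,0,0,0],
    [0,0,0,0],
    [0,0,0,0],
    [0,0,0,0],
    [0,0,0,0],
    [0,0,0,0]
  ],
  "jaw": 0.02
}}

```text
clock: 19.1
eef_pos: [326.5, 267.3, 18.7]
eef_rot: [3.141, 0.0, 2.476]
wrist_force: [-1.2, 0.2, 4.5]
finger_gap: 37.6
finger_force: 8.0
```

Call:
{"fn": "move_arm", "kwargs": {
  "moves": [
    [-0.003,0,-0.01,0],
    [-0.008,0,-0.02,0],
    [-0.013,0,-0.029,0],
    [-0.018,0,-0.038,0],
    [-0.025,0,-0.046,0],
    [-0.032,0,-0.054,0],
    [-0.04,0,-0.06,0],
    [-0.048,0,-0.067,0],
    [-0.057,0,-0.073,0],
    [-0.066,0,-0.078,0],
    [-0.075,0,-0.082,0],
    [-0.085,0,-0.085,0]
  ]
}}

```text
clock: 20.3
eef_pos: [393.7, 214.1, 103.6]
eef_rot: [-3.141, -0.0, 2.476]
wrist_force: [0.1, -0.4, -2.9]
finger_gap: 37.7
finger_force: 8.0
```

Call:
{"fn": "move_arm", "kwargs": {
  "moves": [
    [-0.01,0,-0.003,0],
    [-0.02,0,-0.006,0],
    [-0.03,0,-0.01,0],
    [-0.04,0,-0.014,0],
    [-0.05,0,-0.018,0],
    [-0.06,0,-0.022,0],
    [-0.06,0,-0.03,0],
    [-0.06,0,-0.045,0],
    [-0.06,0,-0.06,0]
  ]
}}

```text
clock: 21.2
eef_pos: [440.2, 177.6, 164.2]
eef_rot: [-3.141, -0.0, 2.476]
wrist_force: [0.5, -0.2, -3.0]
finger_gap: 38.3
finger_force: 8.0
```

Run:
```python
from h import *
to(465,-65,160,1.571)
```

```text
shift [-0.1694 -0.1754  0.0042] turn 0.905 | pos [440.2 177.6 164.2] yaw 2.476 t 21.2
```

Call:
{"fn": "move_arm", "kwargs": {
  "moves": [
    [-0.01,-0.01,-0.01,0.1],
    [-0.035,-0.036,-0.02,0.2],
    [-0.065,-0.067,-0.02,0.33],
    [-0.095,-0.098,-0.02,0.46],
    [-0.125,-0.13,-0.02,0.6],
    [-0.15,-0.155,-0.02,0.74],
    [-0.163,-0.168,-0.02,0.85],
    [-0.169,-0.175,-0.02,0.905],
    [-0.169,-0.175,-0.02,0.905],
    [-0.169,-0.175,-0.02,0.905]
  ]
}}

```text
clock: 22.2
eef_pos: [465.1, -64.1, 183.7]
eef_rot: [3.142, -0.0, 1.573]
wrist_force: [0.3, -0.6, -3.0]
finger_gap: 37.7
finger_force: 8.0
```

Run:
```python
from h import *
to(465,-85,98,1.571)
snap('scene','s8')
cv2.imwrite('pics/c8.png',cv2.resize(cv2.imread('pics/s8.png')[90:330,160:420],(520,480)))
```

```text
shift [-0.0209 -0.0001  0.0857] turn 0.002 | pos [465.1 -64.1 183.7] yaw 1.573 t 22.2
```

View pics/c8.png

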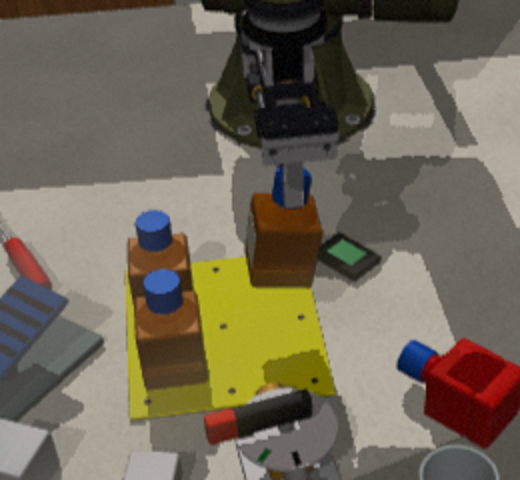

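Bottle C hangs about 8° off vertical over the free part of the tray (crop (285,240)). I'll lower it there.

Call:
{"fn": "move_arm", "kwargs": {
  "moves": [
    [-0.01,0,0.02,0],
    [-0.02,0,0.04,0],
    [-0.02,0,0.058,0],
    [-0.02,0,0.07,0],
    [-0.022,0,0.077,0],
    [-0.025,0,0.082,0],
    [-0.028,0,0.085,0],
    [-0.028,0,0.085,0],
    [-0.028,0,0.085,0]
  ]
}}

```text
clock: 23.15
eef_pos: [465.7, -92.6, 99.5]
eef_rot: [3.14, 0.001, 1.572]
wrist_force: [-3.0, -2.7, 6.8]
finger_gap: 37.9
finger_force: 8.0
```

Call:
{"fn": "move_arm", "kwargs": {
  "moves": [
    [0,0,-0.001,0],
    [0,0,-0.001,0],
    [0,0,-0.001,0],
    [0,0,-0.001,0],
    [0,0,-0.04,0],
    [0,0,-0.08,0],
    [0.04,0,-0.12,0],
    [0.09,0,-0.14,0],
    [0.09,0,-0.14,0]
  ],
  "jaw": 0.06
}}

```text
clock: 24.05
eef_pos: [465.7, 0.4, 241.1]
eef_rot: [3.137, -0.0, 1.573]
wrist_force: [0.2, -1.0, -0.4]
finger_gap: 60.2
finger_force: 0.0
```

Run:
```python
from h import *
stand('p9'); to(673,-126.5,200,1.571)
c=load('p9_top');W=cloud(c)
m=(W[...,2]>88)&(W[...,2]<118)&(abs(W[...,0]-665)<60)&(abs(W[...,1]+120)<90)
print('lever',m.sum(),rect(W[m]))
m=(W[...,2]>56)&(W[...,2]<75)&(abs(W[...,0]-665)<80)&(abs(W[...,1]+110)<80)
print('dial',rect(W[m]))
h=cv2.cvtColor(c['frame'],cv2.COLOR_BGR2HSV)
m=(h[...,0]>100)&(h[...,0]<125)&(h[...,1]>80)&(W[...,0]>440)&(W[...,0]<600)&(W[...,1]<-300)&(W[...,1]>-480)&(W[...,2]>25)
P=W[m];print('pedal',rect(P),np.percentile(P[:,2],[2,98])); A=np.c_[P[:,:2],np.ones(len(P))];print(np.linalg.lstsq(A,P[:,2],rcond=None)[0], cv2.boxPoints(cv2.minAreaRect(P[:,:2].astype(np.float32))))
```

```text
top amber [379. 254.] 493 z [41. 85. 93.] all [ 513.7 -204.1] [66.5 69.5] 89.9 top [ 512.7 -204.1] [66.5 66.2] 0.5
top amber [339. 270.] 471 z [51. 85. 93.] all [ 462.2 -100. ] [67.9 65.5] 0.6 top [462.3 -99.9] [65.  67.7] 90.0
top amber [380. 291.] 484 z [60. 85. 93.] all [ 413.  -209.4] [66.4 68.9] 89.0 top [ 412.5 -209.2] [65.6 68.1] 88.8
top blue [382. 246.] 184 z [123. 130. 136.] all [ 514.  -204.1] [35.6 36.2] 84.7 top [ 514.1 -203.9] [36.  35.3] 61.6
top blue [339. 263.] 177 z [126. 132. 137.] all [463.7 -99.7] [37.8 32.6] 2.9 top [463.9 -99.7] [37.1 32.6] 2.9
top blue [382. 286.] 183 z [125. 131. 137.] all [ 413.  -209.3] [35.3 36.9] 5.7 top [ 412.9 -208.9] [35.1 35.1] 72.0
scene amber [242. 247.] 1434 z [34. 84. 93.] all [ 467.9 -207.9] [171.7  67.5] 2.4 top [ 467.6 -207.8] [171.2  67.1] 2.5
scene amber [291. 238.] 949 z [26. 80. 92.] all [ 468.4 -100.1] [66.3 70.7] 89.0 top [ 467.7 -100.1] [68.  66.8] 0.3
scene blue [237. 204.] 239 z [108. 130. 133.] all [ 418.2 -209.2] [37.4 36.3] 41.3 top [ 418.2 -209.2] [37.4 36.3] 41.3
scene blue [289. 214.] 299 z [109. 130. 133.] all [467.4 -99.6] [35.2 39. ] 77.0 top [466.7 -99.5] [34.2 37.4] 82.3
scene blue [241. 235.] 327 z [108. 130. 133.] all [ 517.3 -204.5] [34.6 39.4] 87.1 top [ 517.  -204.5] [34.6 38.9] 87.6
shift [-0.1256  0.2073  0.0392] turn 0.002 | pos [465.3  -1.4 238.9] yaw 1.573 t 24.15
lever 283 (array([ 672.6, -126.3]), array([ 20.8, 102.2]), 9.7)
dial (array([ 667.5, -100.8]), array([ 98.7, 102. ]), 56.9)
pedal (array([ 507.4, -390.6]), array([ 69.3, 172.5]), 48.0) [38.61834735 84.65440667]
[-1.97011240e-01  1.68674161e-01  2.27937535e+02] [[ 420.08517 -358.719  ]
 [ 548.3222  -474.07214]
 [ 594.6553  -422.5641 ]
 [ 466.41827 -307.21094]]
```

All three bottles stand fully on the tray. The valve axis is at about (668,-101) with the lever at -80°, and the dial radius of 50 mm matches. Moving to the lever.

Call:
{"fn": "move_arm", "kwargs": {
  "moves": [
    [-0.025,0.037,0,-0.04],
    [-0.05,0.073,0,-0.08],
    [-0.08,0.117,0,-0.12],
    [-0.11,0.16,0.02,-0.16],
    [-0.135,0.197,0.04,-0.174],
    [-0.1446,0.2107,0.04,-0.174],
    [-0.1446,0.2107,0.07,-0.174],
    [-0.1446,0.2107,0.1,-0.174],
    [-0.1446,0.2107,0.11,-0.174],
    [-0.1446,0.2107,0.11,-0.174],
    [-0.1446,0.2107,0.11,-0.174]
  ],
  "jaw": 0.05
}}

```text
clock: 25.25
eef_pos: [676.2, -147.7, 129.6]
eef_rot: [3.14, 0.001, 1.744]
wrist_force: [0.3, -0.2, 1.1]
finger_gap: 50.1
finger_force: 0.0
```

Run:
```python
from h import *
to(676.4,-145.5,76,1.747); c=snap('wrist','w10')
```

```text
shift [0.0022 0.0005 0.0536] turn -0.003 | pos [ 676.2 -147.7  129.6] yaw 1.744 t 25.25
```

View pics/w10.png

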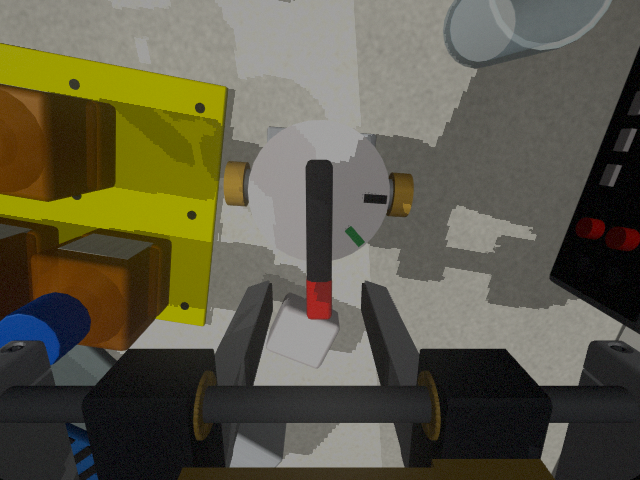

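The lever is centred between the fingers at u≈318, with the green mark at (355,236). I'll grip it and turn.

Call:
{"fn": "move_arm", "kwargs": {
  "moves": [
    [0.002,0,0.03,0],
    [0.002,0,0.05,0],
    [0.002,0,0.0535,0],
    [0.002,0,0.0535,0]
  ]
}}

```text
clock: 25.7
eef_pos: [675.9, -145.2, 76.1]
eef_rot: [3.141, 0.0, 1.745]
wrist_force: [-0.9, -0.5, 0.4]
finger_gap: 49.7
finger_force: 0.0
```

Call:
{"fn": "move_arm", "kwargs": {
  "moves": [
    [0,0,0,0],
    [0,0,0,0],
    [0,0,0,0],
    [0,0,0,0],
    [0,0,0,0]
  ],
  "jaw": 0.005,
  "squeeze": 15
}}

```text
clock: 26.2
eef_pos: [675.9, -145.3, 75.4]
eef_rot: [3.14, 0.001, 1.745]
wrist_force: [2.6, -0.4, 0.6]
finger_gap: 16.4
finger_force: 15.0
```

Call:
{"fn": "move_arm", "kwargs": {
  "moves": [
    [0.0002,0.0045,0,-0.1],
    [0.0009,0.0089,0,-0.2],
    [0.002,0.0133,0,-0.3],
    [0.0036,0.0175,0,-0.4],
    [0.0055,0.0216,0,-0.5],
    [0.0079,0.0254,0,-0.6],
    [0.0106,0.029,0,-0.7],
    [0.0134,0.032,0,-0.79],
    [0.0134,0.032,0,-0.79],
    [0.0134,0.032,0,-0.79]
  ]
}}

```text
clock: 27.2
eef_pos: [705.9, -126.6, 75.5]
eef_rot: [3.14, 0.003, 2.535]
wrist_force: [9.4, -1.0, -2.1]
finger_gap: 16.1
finger_force: 15.0
```

Call:
{"fn": "move_arm", "kwargs": {
  "moves": [
    [0,0,0,0],
    [0,0,0,0],
    [0,0,0,0],
    [0,0,-0.03,0],
    [0,0,-0.07,0],
    [0,0,-0.12,0],
    [0,0,-0.13,0]
  ],
  "jaw": 0.05
}}

```text
clock: 27.9
eef_pos: [706.1, -126.6, 212.0]
eef_rot: [3.138, 0.008, 2.535]
wrist_force: [-0.2, -0.4, 1.7]
finger_gap: 49.9
finger_force: 0.0
```

```bash
cat > v.py <<'E'
from h import *
def valve(tag):
    c=snap('scene',tag);W=cloud(c)
    m=(W[...,2]>92)&(W[...,2]<112)&(np.hypot(W[...,0]-670,W[...,1]+101)<85)
    print('lever',m.sum(),rect(W[m]),np.degrees(np.arctan2(*(W[m].mean(0)[:2]-[670.5,-101.5])[::-1])))
E
python3 -c "
from v import *
valve('s11'); to(490.5,-375.5,150,2.41)"
```

```text
lever 482 (array([ 691.8, -115.6]), array([ 18.2, 103.5]), 54.3) -30.93342559099028
shift [ 0.0354 -0.3274  0.0595] turn 0.125 | pos [ 705.9 -126.6  210.6] yaw 2.535 t 27.95
```

The lever turned from -80° to -36°, about 44°. The pedal plane fit puts the toe at (467,-354,76), which matches the 76 mm given. Moving there with the fingers shut.

Call:
{"fn": "move_arm", "kwargs": {
  "moves": [
    [0.008,-0.04,0,0.02],
    [0.018,-0.085,0,0.04],
    [0.028,-0.13,0,0.06],
    [0.037,-0.175,0,0.08],
    [0.046,-0.22,0,0.1],
    [0.055,-0.262,0,0.125],
    [0.063,-0.3,0.03,0.125],
    [0.068,-0.3234,0.07,0.125],
    [0.068,-0.3234,0.11,0.125],
    [0.068,-0.3234,0.115,0.125],
    [0.068,-0.3234,0.115,0.125]
  ],
  "jaw": 0
}}

```text
clock: 29.05
eef_pos: [464.2, -352.7, 89.3]
eef_rot: [-3.142, -0.002, 2.41]
wrist_force: [0.5, 0.6, 0.4]
finger_gap: 0.3
finger_force: 0.0
```

```bash
python3 -c "
from v import *
to(466,-353.5,38,2.41); stand('p12',('top',))
c=snap('wrist','w12'); cv2.imwrite('pics/w12s.png',cv2.resize(c['frame'],(480,360)))"
```

```text
shift [-0.002   0.0006  0.0513] turn 0.0 | pos [ 464.2 -352.7   89.3] yaw 2.41 t 29.05
top amber [379. 254.] 490 z [42. 85. 93.] all [ 513.1 -204.1] [66.5 68.6] 89.7 top [ 513.  -204.3] [67.7 65.1] 2.0
top amber [338. 270.] 472 z [52. 85. 93.] all [ 462.5 -100. ] [65.3 68. ] 89.9 top [462.5 -99.6] [65.  67.6] 89.3
top amber [374. 283.] 198 z [78. 86. 92.] all [ 429.3 -193.2] [42.8 87.4] 43.6 top [ 430.1 -194.7] [41.9 84.2] 43.6
top blue [382. 246.] 183 z [124. 132. 137.] all [ 513.6 -202.9] [36.9 36.9] 54.6 top [ 513.6 -203.8] [35.3 35.8] 51.3
top blue [339. 263.] 177 z [127. 131. 136.] all [463.6 -99.9] [39.8 32.8] 3.1 top [462.9 -99.8] [38.3 32.6] 3.1
top blue [380. 283.] 77 z [125. 131. 137.] all [ 420.7 -202.2] [15.7 36.6] 48.9 top [ 419.8 -201.4] [15.7 33.8] 48.9
```

View pics/w12s.png

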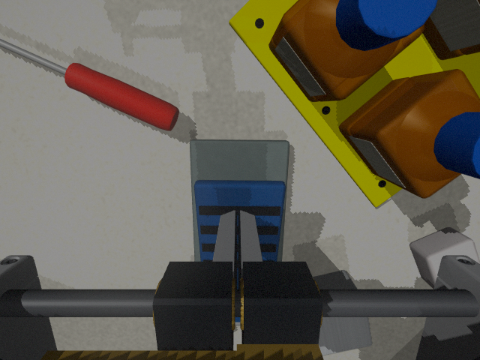

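The fingers are over the middle line of the blue plate (tips near (238,215), plate edges at u≈195–285). Pressing now.

Call:
{"fn": "move_arm", "kwargs": {
  "moves": [
    [-0.002,0,0.01,0],
    [-0.002,0,0.02,0],
    [-0.002,0,0.03,0],
    [-0.002,0,0.038,0],
    [-0.002,0,0.044,0],
    [-0.002,0,0.049,0],
    [-0.002,0,0.052,0],
    [-0.002,0,0.054,0],
    [-0.002,0,0.054,0]
  ]
}}

```text
clock: 30.05
eef_pos: [465.8, -354.1, 39.0]
eef_rot: [-3.141, -0.001, 2.41]
wrist_force: [-18.8, 15.8, 44.0]
finger_gap: 0.4
finger_force: 21.6
```

```bash
python3 -c "
from v import *
print(manip.read_state()['wrist_force']); to(466,-353.5,38,2.41)
c=snap('scene','s13');W=cloud(c);h=cv2.cvtColor(c['frame'],cv2.COLOR_BGR2HSV)
m=(h[...,0]>100)&(h[...,0]<125)&(h[...,1]>80)&(W[...,0]>425)&(W[...,0]<600)&(W[...,1]<-300)&(W[...,1]>-480)&(W[...,2]>20)&(W[...,2]<95)
P=W[m];A=np.c_[P[:,:2],np.ones(len(P))];g=np.linalg.lstsq(A,P[:,2],rcond=None)[0];print(m.sum(),g,np.percentile(P[:,2],[5,50,95]))"
```

```text
[-18.81557095  15.82975937  44.04596672]
shift [0.0002 0.0006 0.001 ] turn 0.0 | pos [ 465.8 -354.1   39. ] yaw 2.41 t 30.05
679 [1.65997393e-02 2.07621638e-03 3.11857949e+01] [36.3478828  38.84369909 41.39422026]
```

The plate is level at the stop. I'll ease off about 1 mm and hold.

Call:
{"fn": "move_arm", "kwargs": {
  "moves": [
    [0,0,-0.001,0],
    [0,0,-0.001,0],
    [0,0,-0.001,0],
    [0,0,-0.001,0],
    [0,0,-0.001,0],
    [0,0,-0.001,0],
    [0,0,-0.001,0],
    [0,0,-0.001,0],
    [0,0,-0.001,0],
    [0,0,-0.001,0],
    [0,0,-0.001,0],
    [0,0,-0.001,0]
  ]
}}

```text
clock: 31.3
eef_pos: [465.7, -354.1, 39.2]
eef_rot: [-3.141, -0.001, 2.41]
wrist_force: [-16.0, 13.1, 34.8]
finger_gap: 0.2
finger_force: 17.6
```

Call:
{"fn": "move_arm", "kwargs": {
  "moves": [
    [0,0,0,0],
    [0,0,0,0],
    [0,0,0,0],
    [0,0,0,0],
    [0,0,0,0],
    [0,0,0,0],
    [0,0,0,0],
    [0,0,0,0],
    [0,0,0,0],
    [0,0,0,0],
    [0,0,0,0],
    [0,0,0,0]
  ]
}}

```text
clock: 32.5
eef_pos: [465.7, -354.1, 39.3]
eef_rot: [-3.141, -0.001, 2.41]
wrist_force: [-16.1, 13.7, 34.8]
finger_gap: 0.7
finger_force: 17.6
```

Call:
{"fn": "move_arm", "kwargs": {
  "moves": [
    [0,0,-0.01,0],
    [0,0,-0.02,0],
    [0,0,-0.03,0],
    [0,0,-0.04,0],
    [0,0,-0.06,0],
    [0,0,-0.1,0],
    [0,0,-0.14,0],
    [0,0,-0.17,0],
    [0,0,-0.17,0],
    [0,0,-0.17,0]
  ]
}}

```text
clock: 33.5
eef_pos: [465.7, -354.3, 206.4]
eef_rot: [-3.142, -0.001, 2.41]
wrist_force: [-0.6, -0.1, -1.0]
finger_gap: 0.3
finger_force: 0.0
```

```bash
python3 -c "
from v import *
to(706.1,-126.6,208,2.535);valve('s14'); stand('p14')
c=load('s14');W=cloud(c);h=cv2.cvtColor(c['frame'],cv2.COLOR_BGR2HSV)
m=(h[...,0]>100)&(h[...,0]<125)&(h[...,1]>80)&(W[...,0]>425)&(W[...,0]<600)&(W[...,1]<-300)&(W[...,1]>-480)&(W[...,2]>20)&(W[...,2]<95)
P=W[m];A=np.c_[P[:,:2],np.ones(len(P))];g=np.linalg.lstsq(A,P[:,2],rcond=None)[0];print(m.sum(),g,np.percentile(P[:,2],[5,50,95]))"
```

```text
shift [-0.0267  0.33   -0.0016] turn -0.125 | pos [ 465.7 -354.3  206.4] yaw 2.41 t 33.5
lever 479 (array([ 692.2, -115.5]), array([ 17. , 104.3]), 54.4) -30.87120043577912
top amber [379. 254.] 488 z [46. 85. 93.] all [ 512.6 -204.2] [66.9 68.4] 89.7 top [ 513.4 -204.3] [67.8 65.1] 1.3
top amber [339. 270.] 472 z [54. 86. 93.] all [462.5 -99.9] [65.  68.4] 89.9 top [462.  -99.6] [65.  67.1] 89.4
top amber [374. 283.] 188 z [79. 86. 93.] all [ 430.1 -193.3] [40.7 85. ] 43.5 top [ 430.5 -193.7] [40.7 76.9] 43.5
top blue [382. 246.] 184 z [124. 131. 137.] all [ 513.7 -203.4] [36.  37.1] 49.7 top [ 513.8 -203.8] [36.  36.1] 56.7
top blue [339. 263.] 177 z [125. 131. 136.] all [463.8 -99.7] [37.9 32.7] 3.3 top [463.6 -99.7] [36.3 32.7] 3.0
top blue [381. 283.] 75 z [126. 130. 136.] all [ 419.8 -202.4] [17.7 34.9] 48.5 top [ 421. -203.] [16.2 34.7] 34.7
scene amber [242. 247.] 1444 z [37. 84. 93.] all [ 467.8 -207.9] [172.2  67.5] 2.4 top [ 467.8 -207.8] [172.3  67.2] 2.5
scene amber [291. 238.] 945 z [30. 80. 93.] all [467.6 -99.8] [70.5 67.1] 0.1 top [ 467.2 -100.4] [69.7 65.2] 0.2
scene blue [237. 204.] 246 z [109. 130. 133.] all [ 418.1 -209.3] [34.7 37.5] 88.4 top [ 418.  -209.1] [36.4 35.5] 5.0
scene blue [289. 214.] 293 z [109. 129. 133.] all [468.5 -99.8] [38.4 35.9] 20.9 top [468.4 -99.5] [38.4 35.4] 26.6
scene blue [241. 235.] 324 z [109. 130. 133.] all [ 517.9 -204.5] [38.1 36.8] 47.1 top [ 517.9 -204.5] [38.1 36.8] 47.3
1493 [-1.83039247e-01  1.77010390e-01  2.23971356e+02] [41.75452158 55.38497278 80.62368265]
```

The pedal is back up, the valve is still at 44° and the bottles still stand. Now I'll shut the valve.

Call:
{"fn": "move_arm", "kwargs": {
  "moves": [
    [-0.003,0.035,0,-0.02],
    [-0.006,0.075,0,-0.04],
    [-0.009,0.12,0,-0.06],
    [-0.013,0.165,0,-0.08],
    [-0.017,0.21,0,-0.1],
    [-0.02,0.25,0,-0.125],
    [-0.023,0.29,0,-0.125],
    [-0.0255,0.316,0,-0.125],
    [-0.0267,0.33,0,-0.125],
    [-0.0267,0.33,0.02,-0.125],
    [-0.0267,0.33,0.05,-0.125],
    [-0.0267,0.33,0.06,-0.125]
  ],
  "jaw": 0.05
}}

```text
clock: 34.85
eef_pos: [704.9, -126.5, 142.2]
eef_rot: [-3.139, -0.006, 2.535]
wrist_force: [0.2, 0.0, -1.3]
finger_gap: 50.0
finger_force: 0.0
```

```bash
python3 -c "
from v import *
to(706.1,-126.6,76,2.535)"
```

```text
shift [-0.0015  0.0007  0.0662] turn -0.0 | pos [ 704.9 -126.5  142.2] yaw 2.535 t 34.85
```

Call:
{"fn": "move_arm", "kwargs": {
  "moves": [
    [0,0,0.03,0],
    [0,0,0.055,0],
    [0,0,0.066,0],
    [0,0,0.066,0],
    [0,0,0.066,0]
  ]
}}

```text
clock: 35.35
eef_pos: [706.8, -127.1, 82.3]
eef_rot: [3.141, 0.001, 2.535]
wrist_force: [-0.3, -0.3, -0.3]
finger_gap: 50.0
finger_force: 0.0
```

Call:
{"fn": "move_arm", "kwargs": {
  "moves": [
    [0,0,0,0],
    [0,0,0,0],
    [0,0,0,0],
    [0,0,0,0],
    [0,0,0,0]
  ],
  "jaw": 0.005
}}

```text
clock: 35.85
eef_pos: [706.4, -126.9, 81.1]
eef_rot: [3.141, 0.0, 2.535]
wrist_force: [0.7, -1.1, 0.9]
finger_gap: 15.7
finger_force: 15.0
```

Call:
{"fn": "move_arm", "kwargs": {
  "moves": [
    [0.0002,-0.0045,0,0.1],
    [0.0009,-0.0089,0,0.2],
    [0.002,-0.0133,0,0.3],
    [0.0036,-0.0175,0,0.4],
    [0.0055,-0.0216,0,0.5],
    [0.0079,-0.0254,0,0.6],
    [0.0106,-0.029,0,0.7],
    [0.0134,-0.032,0,0.79],
    [0.0136,-0.0325,0,0.8],
    [0.0136,-0.0325,0,0.8],
    [0.0136,-0.0325,0,0.8]
  ]
}}

```text
clock: 36.95
eef_pos: [676.7, -145.6, 81.1]
eef_rot: [-3.141, -0.0, 1.737]
wrist_force: [-2.4, 2.9, 3.1]
finger_gap: 16.1
finger_force: 15.0
```

Call:
{"fn": "move_arm", "kwargs": {
  "moves": [
    [0,0,0,0],
    [0,0,0,0],
    [0,0,0,0],
    [0,0,-0.03,0],
    [0,0,-0.07,0],
    [0,0,-0.12,0],
    [0,0,-0.14,0],
    [0,0,-0.14,0],
    [0,0,-0.14,0]
  ],
  "jaw": 0.05
}}

```text
clock: 37.85
eef_pos: [676.4, -145.9, 220.0]
eef_rot: [-3.141, -0.0, 1.735]
wrist_force: [-0.5, 0.5, -0.2]
finger_gap: 49.9
finger_force: 0.0
```

```bash
python3 -c "
from v import *
valve('s15'); stand('p15'); print(manip.read_state()['wrist_force'])"
```

```text
lever 542 (array([ 675.6, -126.8]), array([ 18.7, 101.4]), 10.0) -74.67660090715702
top amber [381. 256.] 391 z [41. 85. 93.] all [ 513.5 -205.7] [64.1 69.7] 88.4 top [ 512.9 -205.3] [62.8 67.5] 88.4
top amber [380. 291.] 484 z [60. 85. 92.] all [ 413.1 -208.6] [67. 68.] 89.3 top [ 413.2 -208.6] [67.  67.7] 89.3
top blue [382. 246.] 184 z [126. 132. 137.] all [ 514.  -203.8] [35.2 37.1] 35.9 top [ 514. -204.] [35.2 36.2] 45.6
top blue [383. 286.] 180 z [126. 132. 137.] all [ 412.8 -210.3] [36.2 35.5] 3.3 top [ 414.2 -209. ] [35.3 36.4] 46.5
scene amber [242. 248.] 1476 z [34. 84. 93.] all [ 468.2 -207.9] [171.3  67.7] 2.3 top [ 468.  -207.7] [169.9  67.3] 2.3
scene amber [296. 247.] 417 z [19. 49. 76.] all [499.3 -92.5] [49.2  8. ] 88.6 top [499.2 -92.9] [ 6.2 48.4] 0.7
scene blue [237. 205.] 268 z [108. 130. 133.] all [ 418.7 -209.3] [39.5 35. ] 29.5 top [ 417.4 -209.8] [36.9 34.5] 29.9
scene blue [241. 235.] 331 z [109. 130. 133.] all [ 517.  -204.5] [34.3 39.6] 86.5 top [ 516.8 -204.4] [34.3 39. ] 87.5
[-0.49099287 -0.04681175 -1.26400668]
```

View pics/s15.png

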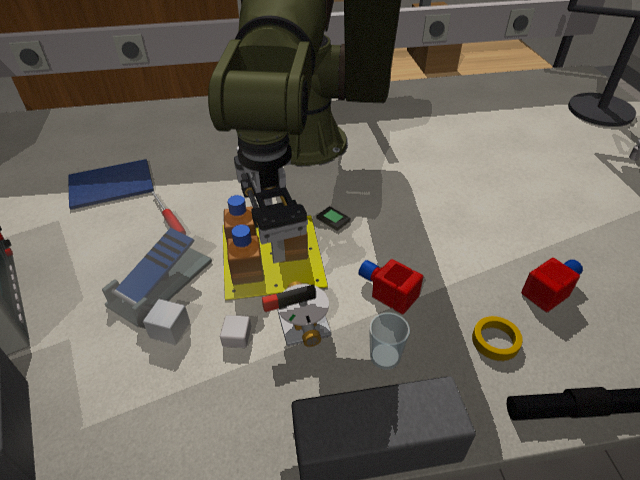

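The valve is shut (lever back at 10° in the fit, the same as at the start) and the pedal is up. I'll move the arm clear and check bottle C, which is occluded.

Call:
{"fn": "move_arm", "kwargs": {
  "moves": [
    [0.04,-0.02,-0.03,0],
    [0.08,-0.04,-0.05,0],
    [0.12,-0.06,-0.06,0],
    [0.16,-0.08,-0.06,0],
    [0.2,-0.1,-0.06,0],
    [0.24,-0.1,-0.06,0],
    [0.28,-0.1,-0.06,0],
    [0.28,-0.1,-0.06,0],
    [0.28,-0.1,-0.06,0]
  ]
}}

```text
clock: 38.9
eef_pos: [532.0, 114.5, 280.1]
eef_rot: [-3.14, 0.0, 1.736]
wrist_force: [0.5, -0.4, -0.7]
finger_gap: 49.8
finger_force: 0.0
```

```bash
python3 -c "
from v import *
valve('s16'); stand('p16'); s=manip.read_state(); print(s['wrist_force'],s['eef_pos'])"
```

```text
lever 554 (array([ 675.1, -126.7]), array([ 20.4, 101.7]), 10.5) -74.52676563626328
top amber [379. 254.] 488 z [44. 85. 93.] all [ 513.3 -204.4] [66.4 69. ] 89.2 top [ 512.9 -204.1] [67.4 66. ] 0.0
top amber [339. 270.] 476 z [55. 85. 92.] all [463.  -99.8] [64.9 69.3] 90.0 top [462.9 -99.8] [67.5 64.9] 0.0
top amber [380. 291.] 476 z [60. 86. 92.] all [ 413.4 -208.8] [66.7 68.8] 89.2 top [ 413.4 -209.1] [67.7 66.4] 0.4
top blue [382. 246.] 184 z [123. 131. 136.] all [ 513.7 -203.9] [36.2 35.9] 2.1 top [ 514.1 -203.8] [34.9 36.2] 86.6
top blue [339. 263.] 176 z [126. 131. 136.] all [463.2 -99.8] [37.6 32.6] 2.9 top [463.2 -99.8] [37.6 32.6] 2.9
top blue [383. 286.] 181 z [126. 132. 138.] all [ 413.1 -209.9] [36.3 35.6] 13.4 top [ 412.9 -210.4] [36.  35.1] 5.5
scene amber [242. 247.] 1474 z [33. 84. 93.] all [ 468.1 -207.8] [174.1  67.3] 2.4 top [ 466.8 -207.7] [171.5  66.9] 2.4
scene amber [290. 238.] 951 z [25. 78. 92.] all [467.9 -99.9] [66.9 72.4] 89.3 top [ 467.9 -100.5] [67.9 67.6] 3.6
scene blue [237. 204.] 243 z [109. 130. 133.] all [ 416.9 -210.2] [39.8 34.5] 26.9 top [ 417.1 -209.4] [38.  35.1] 36.7
scene blue [289. 214.] 303 z [109. 130. 133.] all [ 466.9 -100.3] [37.5 36.6] 54.3 top [ 467.2 -100. ] [35.4 37.9] 66.5
scene blue [241. 235.] 323 z [109. 130. 132.] all [ 517.  -204.6] [34.6 40.4] 87.3 top [ 517.  -204.6] [34.6 40.4] 87.3
[-0.18982351  0.85531433  0.29724681] [532.43546763 113.02937198 280.45661   ]
```

```bash
python3 -c "
from cell import manip
print(manip.sign_off())"
```

```text
the job is handed in; nothing more can be done
None
```

The job is handed in: all three bottles I found stand upright on the yellow tray, the valve went to about 44° and was released, the pedal was held at its stop for over two seconds and sprang back, and the valve is shut again (sign-off returned no verdict).

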